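# Fetch a soundpost rod with sprung tongs and clip it into the trimming cradle

### The job

With the sprung tongs, fetch the spruce rod from the bottom of the deep, narrow stock box and press it down into the trimming cradle, about centred, until both pairs of clips have snapped over it. Touch the rod only with the tongs. Then stand the tongs back upright in their stand.

Things in the scene. Friction and masses are not known exactly. Their poses are not given: they have to be found in the camera images.
- tongs: parallel-action sprung tongs, 140 mm tall, 0.12 kg, loose, upright in the stand: two wooden handles on guide pins with springs between, thin steel blades below. Origin at the tips, z up, y the line they close along. Both arms move in parallel, jaws as much as handles: 4 N starts them, about 13 N at the rod. Squeezed from 48 to 46 mm over the handles they are held with the jaws still open
- tongs_grip (a point): centre between the tongs' handles at gripping height, 115 mm above the tips, 25 mm below the top; axes as the tongs. Handles: flat outer faces 24 mm broad (x), from 82 to 140 mm above the tips, 48 mm over both when free, 36 mm with the rod gripped, where a stop limits the squeeze
- tongs_tips (a point): mid-point between the lower ends of the jaws, 115 mm below tongs_grip; axes as the tongs. Jaws 26 mm broad (x), 33 mm over their backs and 22 mm between when free. Each has a lengthwise vee (along x) that takes the rod and holds it against pushing down; the vee's middle is 7 mm above the tips
- tongs_left (a joint): inward slide of the tongs' +y arm in m: 0 free, 0.006 with the rod gripped, where a stop limits it
- tongs_right (a joint): the same for the tongs' -y arm
- rod: loose round spruce rod, 12 mm thick, 110 mm long, 20 g; origin at its centre, axis along x
- rod_mid (a point): centre of the rod, x along its axis. It starts level at the bottom of the stock box on two notched bearers 42 mm either side of the box's middle, its axis 14 mm above the box's floor, up to 9 mm off the middle lengthwise; between the bearers is free room beneath it for the jaws
- box_mouth (a point): middle of the mouth of the stock box, a fixed narrow wooden box, open at the top, rim 89 mm above the bench and 81 mm above its own floor; inside 138 mm long (x) and 42 mm wide (y), sight slot in one end. The rod lies along x with its axis 67 mm below this point
- cradle_seat (a point): where the rod's centre lies when home in the trimming cradle, rod along x: 26 mm above the bench. Fixed dark board 140 x 64 x 10 mm with two saddles 38 mm either side along x, each between two sprung clip arms with white rollers (axes 7 mm above this point, 7 mm gap). A rod resting unpressed on the rollers lies 14 mm too high. About 10 N press it home. Free room between the saddles for the jaws
- stand_floor (a point): middle of the well's floor in the tongs' stand, a fixed wooden block; well open at the top, 40 mm (x) by 46 mm (y), floor 8 mm and top 66 mm above the bench. The tongs stand in it upright, tips on this floor, their y along its y (either way round)
Mind the look-alikes: they are no part of the job. There is more than one size of the tongs; the job needs the larger.

How it is judged:
On the way, in this order (a step that is already met when the one before it is completed fails the run):
1. the rod is lifted clear of the stock box in the jaws of the tongs (z of rod_mid in the frame of box_mouth above 0.01 m and contact force between tongs and rod above 1 N), for 0.1 s.
2. the rod is home in the cradle under both pairs of clips (z of rod_mid in the frame of cradle_seat between -0.004 and 0.003 m and x of rod_mid in the frame of cradle_seat between -0.012 and 0.012 m and y of rod_mid in the frame of cradle_seat between -0.004 and 0.004 m and angle between the x axis of rod_mid and the x axis of cradle_seat, either way round below 0.06 rad), for 0.2 s.
At the end, for the whole second after the job is handed in: Rod home under both pairs of clips: centre within 12 mm along and 4 mm across of the seat, at most 3 mm high, axis within 0.06 rad of the cradle's. Tongs at rest in their stand, within 0.15 rad of upright, tips within 15 mm of the middle of the well's floor (all of step 2 and distance between tongs_tips and stand_floor below 0.015 m and angle between tongs_grip's own z axis and vertical below 0.15 rad and linear speed of tongs below 0.02 m/s); the robot touches nothing.
It fails at once if the gripper's fingers touch the rod (contact force between the fingers and rod above 0.5 N).
It also fails if it takes over 58 s, if anything falls off the work surface, if the arm or the gripper's body presses on something with over 40 N, if the wrist force passes 120 N, or if a joint passes its speed limit or range.

### The arm

A 7-joint arm with a two-finger parallel gripper is mounted at the origin on a cart in front of the work surface, level with it; the furniture and walls round the work are solid. World frame = base frame: x ahead of the robot, y to its left, z up, the work surface at z = 0. Lengths are in m, angles in rad, forces in N, time in s.
With the tool pointing down it reaches from about 0.35 to 0.9 m from the base axis. Payload 8.1 kg.
Tool frame: the origin (TCP) lies at the very end of the fingers, on their centre line; the grasp point (between the pads) lies 19 mm behind it (arm.tcp_to_grasp is the z of the grasp point in the tool frame, in m); z points along the fingers, y is the line along which they close (so a half turn about z gives the same grasp; the last joint's range is limited). The gripper opens to 92 mm and grips with 3 to 60 N. Pads are 19 mm wide; open, the fingers measure 130 mm over their backs; the gripper's body (75 mm by 190 mm) begins 47 mm behind the grasp point.
Start: joints at [-0.103, 0.434, 0.025, 1.573, -0.012, 1.134, -0.075], TCP at [0.625, -0, 0.227] pointing down, gripper open.
Joint ranges: [-2.62, 2.62], [-0.44, 2.09], [-1.27, 1.32], [0.08, 2.57], [-1.32, 4.46], [0.12, 2], [-2.74, 2.74]. Speed limits (rad/s): [2.22, 2.22, 3.01, 3.01, 3.14, 3.14, 3.14].

### API

Orientations are given as a rotation vector (axis times angle).
In Python, from cell import readout, vision, sign_off, arm gives the robot as it stands. The module is installed in compiled form; this text tells all that it offers.
- The arm moves only by the shell command python3 -m creep 'ROWS' [FORCE]. ROWS is JSON, a list of rows, each a list of 5 numbers: the shift along the tool's x, y, z in units of 4 cm (1.0 is 4 cm), then the turn about the tool's z in units of 4 degrees (1.0 is 4 degrees), then the opening, from 0 (shut) to 1 (fully open). A call has 1 to 12 rows; each row shifts and turns the commanded pose from where the row before left it, along the tool's axes as they then stand; what a row does not reach is not made up. A row lasts 1/8 s, in which the tool goes at most 62.5 mm and 10.7 degrees, less where a joint would pass 70% of its speed; a pose out of reach is approached as far as the arm can. A call with a number of a shift or a turn outside -1 to 1 is refused whole. A call with a gripper value outside its range is refused whole. The fingers move at their own pace and stop on an object; FORCE is the grip in N (left out, the last holds). Time passes only in rows, so rows that do not move let the fingers close. It gives the time, the measured TCP pose, the force, the opening and the grip force at its end, in the units of the state.
- readout.observe(): the state, without advancing time (a new reading comes with each control period).
- vision.get_image(name): name is "scene" or "side" or "wrist"; returns a dict with "pixels" (420x560x3 uint8, blue, green, red), "z_map" (420x560 float32, m along the optical axis (not along the pixel's ray), 0 where there is no reading), "camera_matrix" (3x3 intrinsics, pixels), "position" and "rotation" of the camera in the world. Camera axes: x right, y up, looking along -z (the intrinsics and any distortion apply to the point x, -y, -z); pixel columns grow to the right and rows downward; lengths in m; the calibration is good to about 2 mm. A picture is of the moment at which its call begins.
- sign_off(): hands the job in; it is judged then, once.
The state is a dict: "clock": time; "joints": joint angles; "dq": joint speeds; "joint_efforts": joint torques, N m; "position": TCP position; "ee_rot": TCP orientation; "force": force on the tool from outside, world axes, zero at the start; "ft_torque": the same for the moment, N m; "width": opening from 0.0 (shut) to 1.0 (fully open); "gripper_force": force on a finger pad.
Only numpy, scipy, OpenCV 4.12 (cv2) and the standard library are available. Lean on these libraries where they do the work, as an engineer would, in place of code of your own. Each camera call takes 0.05 s, during which the arm holds its last target. There are 200 camera calls.

## Working session

There is one attempt and no reset: what is moved stays moved. The work goes in short steps, Python scripts to look and compute and a shell command to move; the robot and the scene stay as the last step left them, time stands still between calls to the robot, and variables do not carry over. Pictures are saved under pics/ and viewed, at most 12 in all, crops included, and the job is handed in when it is done.

```bash
mkdir -p pics
cat > h.py <<'E'
import numpy as np, cv2
from cell import readout, vision
def grab(n):
    d=vision.get_image(n); return d
def cloud(d):
    K=np.array(d["camera_matrix"]);z=d["z_map"];h,w=z.shape
    u,v=np.meshgrid(np.arange(w),np.arange(h))
    p=np.stack([(u-K[0,2])/K[0,0]*z,-(v-K[1,2])/K[1,1]*z,-z],-1)
    R=np.array(d["rotation"])
    if R.shape!=(3,3): R=cv2.Rodrigues(R.astype(float))[0]
    W=p@R.T+np.array(d["position"]); W[z==0]=np.nan
    return W
E
python3 - <<'E'
from h import *
o=readout.observe();print({k:np.round(v,3).tolist() for k,v in o.items()})
ims=[]
for n in("scene","side","wrist"):
    d=grab(n);np.save(f"pics/{n}0.npy",cloud(d));cv2.imwrite(f"pics/{n}0.png",d["pixels"]);print(n,np.round(d["position"],3),np.round(d["camera_matrix"],1).tolist())
E
```

```text
{'clock': 0.0, 'joints': [-0.103, 0.435, 0.025, 1.574, -0.012, 1.134, -0.075], 'dq': [0.001, -0.0, 0.0, 0.0, 0.002, -0.001, 0.001], 'joint_efforts': [0.0, -66.785, 0.985, -31.446, -0.061, 0.043, 0.0], 'position': [0.625, -0.0, 0.226], 'ee_rot': [-2.221, -2.221, 0.002], 'force': [0.038, 0.521, -0.219], 'ft_torque': [-0.024, -0.021, -0.009], 'gripper_force': 0.0, 'width': 0.997}
scene [0.092 0.421 0.815] [[488.0, 0.0, 286.2], [0.0, 488.0, 214.2], [0.0, 0.0, 1.0]]
side [0.244 0.687 0.433] [[390.5, 0.0, 280.6], [0.0, 390.5, 207.9], [0.0, 0.0, 1.0]]
wrist [0.624 0.074 0.385] [[366.6, 0.0, 273.1], [0.0, 366.6, 208.2], [0.0, 0.0, 1.0]]
```

View pics/scene0.png

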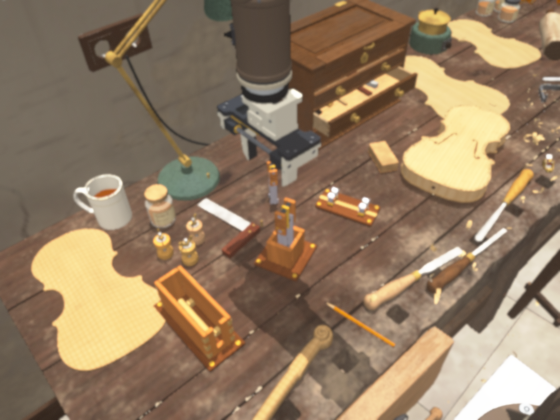

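View pics/side0.png

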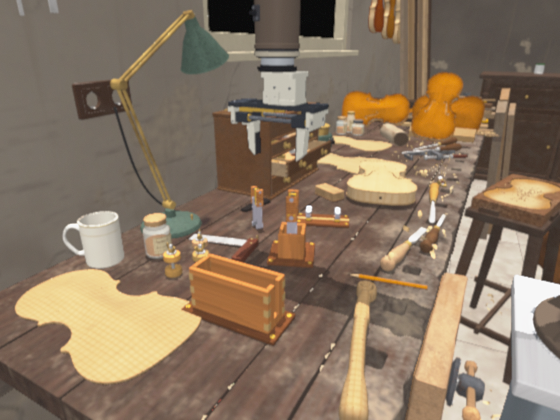

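The scene view shows a stock box (200,315), tongs in a stand (287,235), smaller tongs standing behind it (272,187) and the cradle (348,205). For the tongs, the candidates are (287,225), which is in the well and larger, and (272,187), which looks smaller. I'll check this in a crop.

Run:
```python
from h import *
im=cv2.imread("pics/scene0.png")
c=cv2.resize(im[155:365,145:395],None,fx=3,fy=2.8,interpolation=cv2.INTER_CUBIC);cv2.imwrite("pics/crop.png",c)
W=np.load("pics/scene0.npy")
for n,(u,v) in dict(t=(287,204),small=(272,168),box=(200,315),crad=(348,205)).items(): print(n,np.round(np.nanmedian(W[v-1:v+2,u-1:u+2].reshape(-1,3),0),3))
# orange-ish objects: list extents by height
for n,(r) in dict(t=(255,320,195,275),small=(262,284,160,206),box=(150,245,260,365),crad=(312,385,185,225)).items():
    P=W[r[2]:r[3],r[0]:r[1]].reshape(-1,3);P=P[P[:,2]>0.006]
    print(n,len(P),np.round(np.nanpercentile(P,[1,50,99],axis=0),3).tolist())
```

```text
t [ 0.596 -0.019  0.144]
small [ 0.734 -0.097  0.103]
box [0.587 0.215 0.008]
crad [ 0.599 -0.208  0.01 ]
t 2485 [[0.538, -0.1, 0.006], [0.582, 0.004, 0.046], [0.727, 0.048, 0.148]]
small 463 [[0.54, -0.112, 0.008], [0.724, -0.09, 0.093], [0.755, 0.038, 0.317]]
box 4709 [[0.486, 0.165, 0.006], [0.569, 0.23, 0.038], [0.703, 0.278, 0.09]]
crad 1244 [[0.53, -0.254, 0.006], [0.596, -0.205, 0.01], [0.666, -0.159, 0.039]]
```

View pics/crop.png

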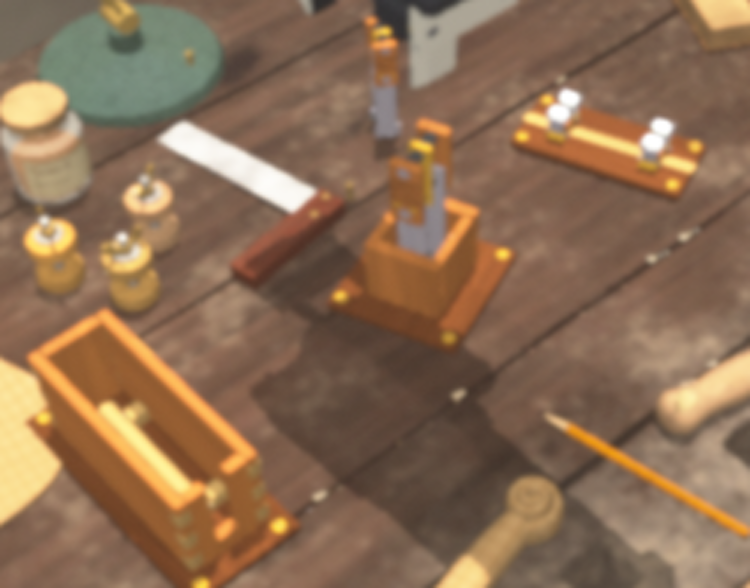

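View pics/wrist0.png

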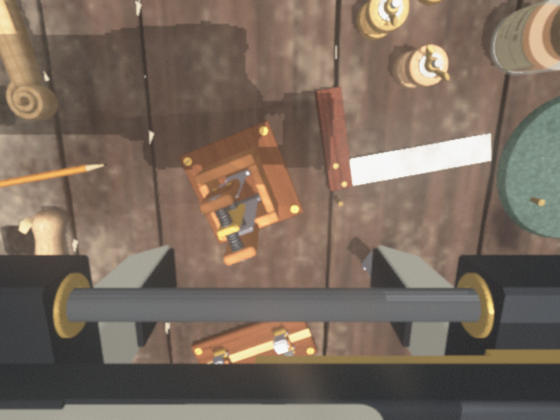

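The crop confirms it. The tongs in the stand, crop (425,180), have their top at z≈0.148, which is 8+140 mm. The other pair tops out at 0.10 and is the decoy. The rod lies at the bottom of the box, crop (150,440), and the cradle is at (610,150).

Run:
```python
from h import *
A={n:np.load(f"pics/{n}0.npy").reshape(-1,3) for n in("scene","side","wrist")}
def box(name,lo,hi,cen,r):
    for n,W in A.items():
        P=W[(W[:,2]>lo)&(W[:,2]<hi)&(np.hypot(W[:,0]-cen[0],W[:,1]-cen[1])<r)]
        if len(P)<15: print(name,n,len(P));continue
        c,s,a=cv2.minAreaRect((P[:,:2]*1000).astype(np.float32));print(name,n,len(P),np.round(c,1),np.round(s,1),round(a,1),'z',np.round(np.median(P[:,2]),4))
box("tongtop",.137,.155,(.6,-.01),.06)
box("stand rim",.060,.070,(.585,0),.06)
box("stand plate",.004,.013,(.585,0),.075)
box("box rim",.083,.094,(.58,.225),.11)
box("box plate",.004,.013,(.58,.225),.11)
box("board",.005,.014,(.6,-.205),.085)
box("rollers",.028,.045,(.6,-.205),.075)
box("box inside",.016,.034,(.57,.228),.06)
W=A["wrist"];P=W[(W[:,2]>.13)&(W[:,2]<.16)&(np.hypot(W[:,0]-.6,W[:,1]+.01)<.06)]
l,c=cv2.kmeans((P*1000).astype(np.float32),2,None,(3,50,.1),5,0)[1:]
print(np.round(c,1));print(np.bincount(l[:,0]))
for k in (0,1):print(cv2.minAreaRect((P[l[:,0]==k][:,:2]*1000).astype(np.float32)))
```

```text
tongtop scene 211 [590.8  -9.2] [23.3 49.5] 22.8 z 0.1452
tongtop side 126 [591.1  -8.1] [22.1 50.8] 21.7 z 0.1443
tongtop wrist 1619 [593.3  -9.1] [24.2 48.7] 21.1 z 0.1472
stand rim scene 365 [589.   -6.6] [57.2 66.1] 21.8 z 0.0647
stand rim side 251 [589.5  -6.2] [55.5 66.6] 22.0 z 0.0646
stand rim wrist 1702 [591.2  -7.5] [56.3 66. ] 21.6 z 0.0665
stand plate scene 870 [584.4   3.5] [101.  129.9] 22.0 z 0.0075
stand plate side 637 [589.5  -5.8] [ 99.7 106.3] 21.7 z 0.0073
stand plate wrist 4433 [591.3  -7.9] [100.  104.4] 21.7 z 0.0088
box rim scene 946 [575.7 228.5] [155.8  58.7] 1.3 z 0.0879
box rim side 950 [576.8 228.8] [155.5  60.1] 1.1 z 0.0874
box rim wrist 0
box plate scene 1946 [579.2 245.8] [180.1 196.9] 72.2 z 0.0072
box plate side 1709 [571.7 261.7] [211.8 101.1] 17.8 z 0.0068
box plate wrist 1
board scene 1029 [ 595.5 -208.2] [147.7  67.2] 20.1 z 0.0094
board side 491 [ 599.6 -206.1] [137.6  66.4] 19.5 z 0.0093
board wrist 3244 [ 600.4 -198.4] [147.5  54.4] 8.9 z 0.0109
rollers scene 149 [ 598.7 -206.3] [91.5 37.3] 22.3 z 0.0352
rollers side 89 [ 599.4 -205.9] [91.7 35.2] 21.2 z 0.0348
rollers wrist 264 [ 599.7 -201.4] [90.6 23.1] 21.6 z 0.0352
box inside scene 525 [573.2 231.8] [111.7  51.7] 1.2 z 0.0258
box inside side 462 [558.7 251.2] [118.2  45.6] 26.6 z 0.0251
box inside wrist 0
[[588.7   5.  144.9]
 [599.6 -22.1 145.2]]
[952 837]
((588.7144165039062, 2.2353734970092773), (23.72211456298828, 24.20232582092285), 21.485822677612305)
((597.6953125, -20.36162757873535), (24.15385627746582, 24.582151412963867), 20.73609161376953)
```

```bash
python3 -m creep '[[-0.2,-0.8,0,1,1],[0,0,0,1,1],[0,0,0,1,1],[0,0,0,1,1],[0,0,0,1,1],[0,0,0,1,1],[0,0,0,1,1],[0,0,0,1,1],[0,0,0,1,1],[0,0,0,1,1],[0,0,0,1,1],[0,0,0,1,1]]' 20; python3 -m creep '[[0,0,0,1,1],[0,0,0,1,1],[0,0,0,1,1],[0,0,0,1,1],[0,0,0,1,1],[0,0,0,0.1,1],[0,0,0,0,1],[0,0,0,0,1]]'
cat >> h.py <<'E'
def toolR(): return cv2.Rodrigues(np.array(readout.observe()["ee_rot"],float))[0]
def units(target,pitch_deg=None):
    o=readout.observe();R=toolR();d=R.T@(np.array(target)-np.array(o["position"]))
    y=np.degrees(np.arctan2(R[1,1],R[0,1]))
    print("tcp",np.round(o["position"],4),"tilt",np.round(np.degrees(np.arccos(-R[2,2])),2),"tool y deg",round(y,2),"units xyz",np.round(d/.04,3), "turn", None if pitch_deg is None else round((((y-pitch_deg)+180)%360-180)/4,3))
def top(W,lo,hi,cen,r,name=""):
    W=W.reshape(-1,3);P=W[(W[:,2]>lo)&(W[:,2]<hi)&(np.hypot(W[:,0]-cen[0],W[:,1]-cen[1])<r)]
    if len(P)<15: print(name,len(P));return
    c,s,a=cv2.minAreaRect((P[:,:2]*1000).astype(np.float32));print(name,len(P),np.round(c,1),np.round(s,1),round(a,1),'z',np.round(np.median(P[:,2]),4))
E
python3 - <<'E'
from h import *
d=grab("wrist");W=cloud(d);cv2.imwrite("pics/wrist1.png",d["pixels"]);np.save("pics/wrist1.npy",W)
top(W,.137,.155,(.592,-.009),.045,"tongs");top(W,.06,.07,(.59,-.007),.06,"stand");top(W,.005,.013,(.59,-.007),.075,"plate")
top(W,.028,.045,(.6,-.205),.075,"rollers");top(W,.083,.094,(.58,.225),.11,"box")
units((.592,-.0085,.104),-68.5)
E
```

```text
clock: 1.65
position: [0.5928, -0.008, 0.2264]
ee_rot: [-2.934, -1.122, 0.001]
force: [0.6, 0.9, 0.4]
width: 1.001
gripper_force: 0.0
clock: 2.65
position: [0.593, -0.008, 0.2267]
ee_rot: [-3.086, -0.59, 0.0]
force: [-0.3, -0.0, 0.1]
width: 1.005
gripper_force: 0.0
tongs 1450 [593.1  -9.3] [24.  48.1] 22.0 z 0.1476
stand 1405 [590.8  -7.8] [56.2 66.2] 21.7 z 0.0665
plate 4815 [590.5  -8. ] [ 99.4 104.1] 21.7 z 0.0088
rollers 544 [ 604.  -206.2] [85.3 35.7] 21.2 z 0.0373
box 3176 [577.4 210.1] [154.3  30. ] 3.7 z 0.0892
tcp [ 0.593  -0.008   0.2267] tilt 0.0 tool y deg -68.36 units xyz [-2.700e-02  2.000e-03  3.068e+00] turn 0.034
```

View pics/wrist1.png

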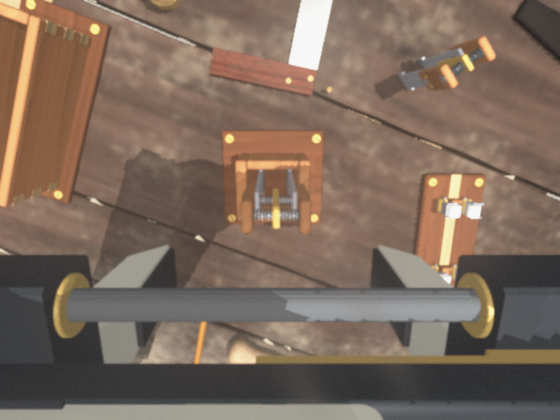

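The wrist view shows the tongs' handles at (247,215) and (305,215), centred between the fingers and aligned with them. I'll descend and take a light squeeze.

```bash
python3 -m creep '[[0,0,0.8,0,1],[0,0,0.8,0,1],[0,0,0.8,0,1],[0,0,0.66,0,1],[0,0,0,0,1],[0,0,0,0,0.6],[0,0,0,0,0.5],[0,0,0,0,0.5],[0,0,0,0,0.5],[0,0,0,0,0.5],[0,0,0,0,0.5],[0,0,0,0,0.5]]' 20
python3 - <<'E'
from h import *
units((.592,-.0085,.104),-68.5)
E
```

```text
clock: 4.2
position: [0.5931, -0.0081, 0.1043]
ee_rot: [3.086, 0.588, 0.0]
force: [0.9, -0.7, 0.4]
width: 0.504
gripper_force: 5.3
tcp [ 0.5931 -0.0081  0.1043] tilt 0.01 tool y deg -68.41 units xyz [-0.028 -0.001  0.009] turn 0.023
```

```bash
python3 -m creep '[[0,0,-0.3,0,0.5],[0,0,-0.6,0,0.5],[0,0,-0.6,0,0.5],[0,0,-0.6,0,0.5],[0,0,-0.6,0,0.5],[0,0,-0.6,0,0.5],[0,0,-0.6,0,0.5],[0,0,-0.4,1,0.5],[0,0,-0.2,1,0.5],[0,0,0,1,0.5],[0,0,0,1,0.5],[0,0,0,1.1e0,0.5]]' || true
python3 - <<'E'
from h import *
units((.5765,.2285,.284),-88.8); o=readout.observe();print(o["width"],o["gripper_force"],o["force"])
E
```

```text
tcp [ 0.5931 -0.0081  0.1043] tilt 0.01 tool y deg -68.41 units xyz [ 1.792 -5.652 -4.492] turn 5.098
0.50364968147716 5.2869439870119095 [ 0.93179976 -0.67531538  0.36030535]refused, turn out of range in row 12
```

```bash
python3 -m creep '[[0,0,-0.3,0,0.5],[0,0,-0.6,0,0.5],[0,0,-0.6,0,0.5],[0,0,-0.6,0,0.5],[0,0,-0.6,0,0.5],[0,0,-0.6,0,0.5],[0,0,-0.6,0.1,0.5],[0,0,-0.4,1,0.5],[0,0,-0.2,1,0.5],[0,0,0,1,0.5],[0,0,0,1,0.5],[0,0,0,1,0.5]]'
python3 -m creep '[[0,-0.3,0,0,0.5],[0,-0.6,0,0,0.5],[0,-0.6,0,0,0.5],[0,-0.6,0,0,0.5],[0,-0.6,0,0,0.5],[0,-0.6,0,0,0.5],[-0.3,-0.6,0,0,0.5],[0,-0.6,0,0,0.5],[0,-0.6,0,0,0.5],[0,-0.5,0,0,0.5],[0,-0.3,0,0,0.5],[0,0,0,0,0.5]]'
python3 - <<'E'
from h import *
units((.5765,.2285,.284),-88.8); o=readout.observe();print(o["width"],o["gripper_force"],o["force"])
d=grab("wrist");W=cloud(d);cv2.imwrite("pics/wrist2.png",d["pixels"]);np.save("pics/wrist2.npy",W)
top(W,.083,.094,(.5765,.228),.11,"box");top(W,.005,.013,(.5765,.228),.11,"plate")
d=grab("side");cv2.imwrite("pics/side2.png",d["pixels"]);np.save("pics/side2.npy",cloud(d))
top(W,.0235,.031,(.5765,.228),.09,"rod?")
E
```

```text
clock: 5.7
position: [0.5928, -0.008, 0.285]
ee_rot: [-3.141, -0.029, -0.0]
force: [0.2, 0.2, -1.5]
width: 0.497
gripper_force: 5.4
clock: 7.2
position: [0.5758, 0.2286, 0.2842]
ee_rot: [3.141, 0.035, -0.0]
force: [-0.4, -0.1, -1.1]
width: 0.5
gripper_force: 5.4
tcp [0.5758 0.2286 0.2842] tilt 0.02 tool y deg -88.71 units xyz [0.016 0.003 0.004] turn 0.024
0.4997486767157168 5.381752923130989 [-0.35635026 -0.11556259 -1.13053721]
box 2496 [576.3 228. ] [152.7  58. ] 1.2 z 0.0895
plate 6764 [583.5 259.2] [201.2 144.4] 1.1 z 0.0084
rod? 1129 [572.1 227.9] [145.5  42.2] 1.2 z 0.0275
```

View pics/wrist2.png

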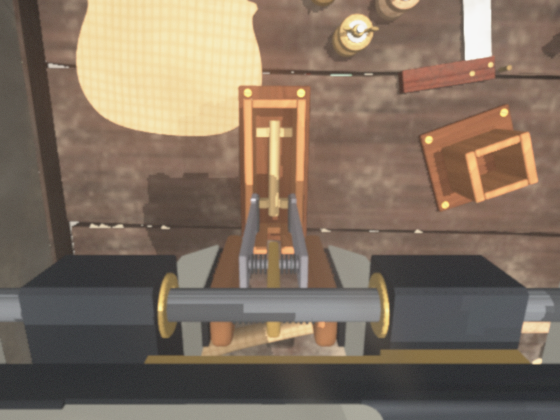

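The wrist view shows the tongs hanging at (273,240), in line with the box. The rod runs from (274,121) to (274,217) over bearers at v≈132 and 203. Next I'll measure its ends.

Run:
```python
from h import *
W=np.load("pics/wrist2.npy");im=cv2.imread("pics/wrist2.png")
for v in list(range(112,130,2))+list(range(206,224,2)):
    row=W[v,262:288]; k=np.nanargmax(np.where(row[:,2]<.04,row[:,2],-1)); print(v,262+k,np.round(W[v,274]*1000,1),im[v,274], np.round(row[k]*1000,1))
# rod centreline
P=W[112:222,262:288].reshape(-1,3);P=P[(P[:,2]>.0245)&(P[:,2]<.031)]
print(np.round(np.percentile(P*1000,[1,50,99],axis=0),1))
m=W[140:195,255:295].reshape(-1,3);m=m[(m[:,2]>.0245)&(m[:,2]<.031)];print(len(m),np.round(m.mean(0)*1000,1),np.round(np.ptp(m,0)*1000,1),np.degrees(np.polyfit(m[:,0],m[:,1],1)[0]))
# jaw tips
T=W.reshape(-1,3);T=T[(T[:,2]>.15)&(T[:,2]<.21)&(np.hypot(T[:,0]-.576,T[:,1]-.228)<.05)];print("tongs low",np.round(np.percentile(T*1000,[1,50,99],axis=0),1))
top(W,.15,.215,(.576,.228),.04,"jaws")
```

```text
112 279 [640.3 229.5   8.3] [ 70  95 138] [640.5 223.8  10.3]
114 279 [638.1 229.5   9.2] [ 71  97 139] [638.3 223.8  11.6]
116 270 [635.9 229.4   7. ] [ 76 105 151] [635.8 234.   10.1]
118 287 [633.7 229.4   9.2] [ 83 117 173] [634.1 214.5  10.9]
120 274 [631.5 229.3  10.4] [117 165 211] [631.5 229.3  10.4]
122 274 [630.1 229.3  28.7] [171 229 245] [630.1 229.3  28.7]
124 275 [627.9 229.3  28.2] [174 231 245] [628.  228.2  29.6]
126 275 [625.8 229.2  29. ] [174 231 245] [625.8 228.1  29.4]
128 273 [623.5 229.2  27.5] [173 231 245] [623.6 230.3  29.5]
206 275 [534.  227.1  28.2] [119 166 197] [534.4 225.9  29.3]
208 274 [532.  227.   29.5] [115 161 191] [532.  227.   29.5]
210 273 [529.2 227.   28.4] [115 160 189] [529.5 228.1  29.3]
212 270 [526.6 226.9  27.8] [116 160 190] [526.9 231.6  29.2]
214 274 [524.8 226.9  30. ] [117 163 194] [524.8 226.9  30. ]
216 274 [522.1 226.8  29.2] [ 99 136 177] [522.1 226.8  29.2]
218 286 [513.4 226.5   9.1] [ 76 102 153] [514.1 211.7  10.2]
220 277 [510.7 226.5   8.8] [ 63  84 120] [511.3 222.8  10.4]
222 267 [507.3 226.4   6.6] [ 61  82 116] [508.2 235.1   9.8]
[[522.8 222.3  24.6]
 [579.8 228.   27.8]
 [630.8 233.6  30. ]]
547 [579.9 227.8  27.6] [62.8 42.3  5.9] -1.3946837882995469
tongs low [[562.6 214.  191.2]
 [580.8 218.9 200.6]
 [588.3 244.2 209.4]]
jaws 433 [575.2 228.8] [25.9 30.7] 1.4 z 0.2008
```

```bash
python3 -m creep '[[0.01,0.015,0.4,0,0.5],[0,0,0.5,0,0.5],[0,0,0.5,0,0.5],[0,0,0.5,0,0.5],[0,0,0.5,0,0.5],[0,0,0.2,0,0.5],[0,0,0,0,0.5]]'
python3 -m creep '[[0,0,0.3,0,0.5],[0,0,0.3,0,0.5],[0,0,0.3,0,0.5],[0,0,0.3,0,0.5],[0,0,0.3,0,0.5],[0,0,0.23,0,0.5],[0,0,0,0,0.5],[0,0,0,0,0.5]]'
python3 -c "
from h import *
units((.5762,.228,.111),-88.8)"
```

```text
clock: 8.18
position: [0.5762, 0.2265, 0.1797]
ee_rot: [3.141, 0.032, -0.002]
force: [-0.4, -0.6, -1.4]
width: 0.499
gripper_force: 5.4
clock: 9.18
position: [0.5768, 0.2272, 0.1114]
ee_rot: [-3.141, -0.033, -0.001]
force: [0.1, 0.7, -0.9]
width: 0.501
gripper_force: 5.4
tcp [0.5768 0.2272 0.1114] tilt 0.03 tool y deg -88.81 units xyz [-0.014 -0.021  0.011] turn -0.002
```

```bash
python3 -m creep '[[0,0,0.01,0,0.45],[0,0,0,0,0.4],[0,0,0,0,0.36],[0,0,0,0,0.36],[0,0,0,0,0.36],[0,0,0,0,0.36],[0,0,0,0,0.36]]' 40
python3 -m creep '[[0,0,-0.2,0,0.36],[0,0,-0.4,0,0.36],[0,0,-0.4,0,0.36],[0,0,-0.5,0,0.36],[0,0,-0.5,0,0.36],[0,0,-0.5,0,0.36],[0,0,-0.5,0,0.36],[0,0,-0.5,0,0.36],[0,0,-0.4,0,0.36],[0,0,-0.2,0,0.36],[0,0,0,0,0.36],[0,0,0,0,0.36]]'
python3 - <<'E'
from h import *
units((.5995,-.206,.2),-68.5)
d=grab("wrist");cv2.imwrite("pics/wrist3.png",d["pixels"]);np.save("pics/wrist3.npy",cloud(d))
E
```

```text
clock: 10.05
position: [0.5767, 0.2273, 0.111]
ee_rot: [-3.141, -0.033, -0.001]
force: [-0.9, 2.0, 3.9]
width: 0.366
gripper_force: 40.0
clock: 11.55
position: [0.5761, 0.227, 0.274]
ee_rot: [3.141, 0.033, -0.002]
force: [-0.4, 0.4, -1.9]
width: 0.367
gripper_force: 40.0
tcp [0.5761 0.227  0.274 ] tilt 0.07 tool y deg -88.8 units xyz [ 0.361 10.833  1.855] turn -5.076
```

View pics/wrist3.png

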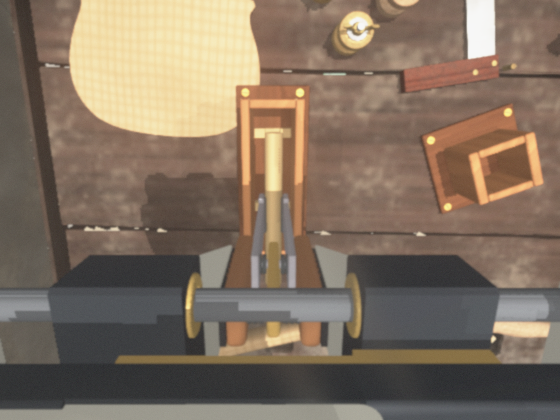

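The rod's far end shows at (274,135), level with and gripped in the jaws and clear of the box. Moving to the cradle.

```bash
python3 -m creep '[[0,0.3,0,0,0.36],[0,0.6,0,0,0.36],[0,0.7,0,0,0.36],[0,0.7,0,0,0.36],[0,0.7,0,0,0.36],[0.1,0.7,0,0,0.36],[0.1,0.7,0,0,0.36],[0.1,0.7,0,0,0.36],[0.06,0.7,0,0,0.36],[0,0.7,0,0,0.36],[0,0.7,0,0,0.36],[0,0.7,0,0,0.36]]'
python3 -m creep '[[0,0.7,0,0,0.36],[0,0.7,0,0,0.36],[0,0.7,0,0,0.36],[0,0.5,0,0,0.36],[0,0.3,0,0,0.36],[0,0,0,-1,0.36],[0,0,0,-1,0.36],[0,0,0,-1,0.36],[0,0,0,-1,0.36],[0,0,0,-1,0.36],[0,0,0,0,0.36],[0,0,0,0,0.36]]'
python3 - <<'E'
from h import *
units((.5995,-.206,.2),-68.5)
for n in("wrist","scene","side"):
    d=grab(n);W=cloud(d);cv2.imwrite(f"pics/{n}4.png",d["pixels"]);np.save(f"pics/{n}4.npy",W)
    top(W,.028,.045,(.6,-.205),.07,n+" rollers");top(W,.005,.014,(.6,-.205),.085,n+" board")
    T=W.reshape(-1,3);T=T[(np.hypot(T[:,0]-.6,T[:,1]+.205)<.07)&(T[:,2]<.045)&(T[:,2]>.031)]
    if len(T)>40: print(np.round(cv2.kmeans((T*1000).astype(np.float32),4,None,(3,50,.1),10,0)[2],1).tolist())
    top(W,.170,.200,(.6,-.205),.075,"rod")
E
```

```text
clock: 13.1
position: [0.5965, -0.0917, 0.2749]
ee_rot: [3.141, 0.03, -0.0]
force: [0.7, 1.0, -1.6]
width: 0.365
gripper_force: 40.0
clock: 14.6
position: [0.5999, -0.2044, 0.2747]
ee_rot: [-3.088, -0.576, -0.0]
force: [0.1, 0.6, -0.8]
width: 0.371
gripper_force: 40.0
tcp [ 0.5999 -0.2044  0.2747] tilt 0.01 tool y deg -68.87 units xyz [-0.024  0.035  1.868] turn -0.094
wrist rollers 255 [ 601.3 -208. ] [90.2 34.5] 21.9 z 0.0367
wrist board 4021 [ 601.1 -208. ] [139.1  64.1] 21.4 z 0.0108
[[631.0999755859375, -179.89999389648438, 35.900001525878906], [643.9000244140625, -203.8000030517578, 37.79999923706055], [636.7000122070312, -206.39999389648438, 37.900001525878906], [572.0, -235.8000030517578, 35.79999923706055]]
rod 2282 [ 600.6 -204.4] [109.5  20.1] 25.1 z 0.1911
scene rollers 147 [ 599.2 -207.3] [91.5 39. ] 20.5 z 0.0354
scene board 1038 [ 594.4 -196.2] [140.1  93.2] 20.6 z 0.0094
[[566.4000244140625, -229.0, 35.5], [558.2999877929688, -209.8000030517578, 35.599998474121094], [629.7999877929688, -182.1999969482422, 35.900001525878906], [636.9000244140625, -201.5, 35.79999923706055]]
rod 358 [ 597.6 -201.6] [109.8  20.9] 26.8 z 0.1888
side rollers 90 [ 599.4 -206.2] [91.6 36.3] 20.7 z 0.035
side board 496 [ 600.2 -206.4] [138.7  68.3] 19.6 z 0.0093
[[638.4000244140625, -201.89999389648438, 35.5], [560.0, -209.3000030517578, 35.20000076293945], [568.2000122070312, -228.0, 36.79999923706055], [630.5, -181.10000610351562, 34.5]]
rod 254 [ 598.2 -201.3] [109.4  22.9] 26.1 z 0.1862
```

View pics/wrist4.png

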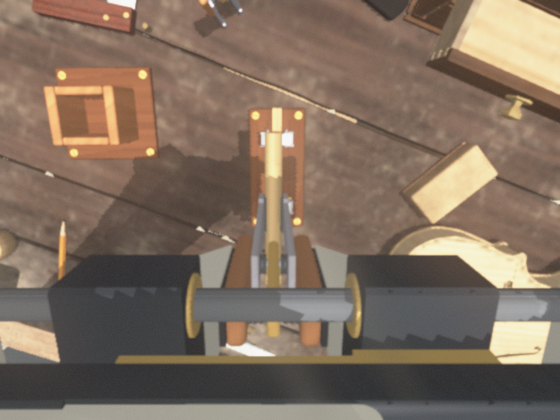

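Rod above cradle: its far end is at (277,112) and the board centre at about (277,167). Next I'll lower to just above the rollers and compare the rod with the board from close by.

```bash
python3 -m creep '[[-0.01,0.08,0.4,-0.1,0.36],[0,0,0.5,0,0.36],[0,0,0.6,0,0.36],[0,0,0.5,0,0.36],[0,0,0.4,0,0.36],[0,0,0.2,0,0.36],[0,0,0.1,0,0.36],[0,0,0,0,0.36]]'
python3 - <<'E'
from h import *
units((.601,-.2077,.115),-68.5)
for n in("wrist","scene","side"):
    d=grab(n);W=cloud(d);cv2.imwrite(f"pics/{n}5.png",d["pixels"]);np.save(f"pics/{n}5.npy",W)
    top(W,.026,.042,(.6,-.207),.07,n+" rollers");top(W,.005,.014,(.6,-.205),.085,n+" board")
    T=W.reshape(-1,3);c,s=np.cos(np.radians(21.5)),np.sin(np.radians(21.5))
    a=(T[:,:2]-[.601,-.2077])@np.array([[c,-s],[s,c]]);m=(np.abs(a[:,1])<.012)&(np.abs(a[:,0])<.065)&(np.abs(a[:,0])>.016)&(T[:,2]>.055)&(T[:,2]<.095)
    q=np.c_[a[m],T[m,2]]*1000
    if m.sum()>10: print("rod local",m.sum(),np.round(np.percentile(q,[1,50,99],axis=0),1).tolist(),"yaw",np.degrees(np.polyfit(q[:,0],q[:,1],1)[0]),"pitch",np.degrees(np.polyfit(q[:,0],q[:,2],1)[0]))
    m=(T[:,2]>.028)&(T[:,2]<.042)&(np.hypot(*a.T)<.065);q=np.c_[a[m],T[m,2]]*1000
    for sx in(-1,1):
        w=q[q[:,0]*sx>25]
        if len(w)>5: print(" roll",sx,np.round(np.percentile(w,[2,98],axis=0),1).tolist())
E
```

```text
clock: 15.75
position: [0.6009, -0.2077, 0.1669]
ee_rot: [3.086, 0.589, 0.001]
force: [-0.3, -0.2, -1.0]
width: 0.368
gripper_force: 40.0
tcp [ 0.6009 -0.2077  0.1669] tilt 0.02 tool y deg -68.4 units xyz [0.003 0.    1.298] turn 0.024
wrist rollers 607 [ 600.8 -207.9] [91.7 35.5] 21.5 z 0.0384
wrist board 6170 [ 603.8 -206.8] [133.   64.1] 21.4 z 0.0107
rod local 1303 [[-50.6, -5.3, 77.8], [32.1, 0.2, 83.2], [55.1, 6.3, 85.6]] yaw 0.27632098696784335 pitch 0.5682905230775304
 roll -1 [[-45.3, -17.7, 32.3], [-30.6, 17.5, 41.1]]
 roll 1 [[30.6, -16.6, 32.3], [45.2, 16.7, 41.0]]
scene rollers 155 [ 598.3 -206.3] [91.4 35.4] 20.7 z 0.0355
scene board 1035 [ 598.7 -206.6] [140.8  69.4] 21.9 z 0.0094
rod local 187 [[-56.0, -2.7, 73.2], [-18.5, 4.6, 81.3], [53.3, 9.6, 85.4]] yaw 0.02794450258621288 pitch 0.13617922376505273
 roll -1 [[-46.9, -13.6, 28.7], [-31.7, 19.8, 40.6]]
 roll 1 [[28.6, -13.3, 29.1], [43.4, 18.8, 41.1]]
side rollers 94 [ 600.1 -207.6] [91.7 37.3] 21.5 z 0.0345
side board 498 [ 600.1 -206.7] [138.5  69.5] 19.9 z 0.0093
rod local 129 [[-54.3, -2.2, 72.9], [-18.2, 4.8, 79.4], [54.5, 8.9, 83.9]] yaw -0.3501251589556975 pitch -0.05523997542973037
 roll -1 [[-44.5, -14.2, 28.9], [-31.1, 18.5, 39.0]]
 roll 1 [[29.4, -15.6, 28.9], [44.7, 17.9, 39.0]]
```

```bash
python3 -c "
import cv2
a=cv2.imread('pics/scene5.png')[150:250,290:410];b=cv2.imread('pics/side5.png')[140:240,260:380];w=cv2.imread('pics/wrist5.png')[60:260,200:350]
cv2.imwrite('pics/c5.png',cv2.hconcat([cv2.resize(i,(260,260*i.shape[0]//i.shape[1]) if 0 else (260,300),interpolation=2) for i in(a,b,w)]))"
```

```text
(no output)
```

View pics/c5.png

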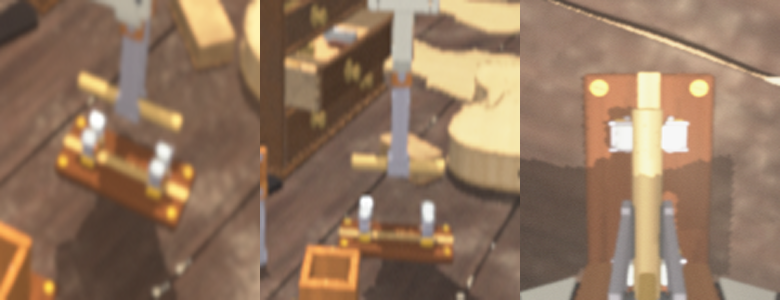

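The three crops show the rod level, parallel to the board and centred over both roller pairs. Pressing down.

```bash
python3 -m creep '[[0,0,0.4,0,0.36],[0,0,0.4,0,0.36],[0,0,0.15,0,0.36],[0,0,0.1,0,0.36],[0,0,0.1,0,0.36],[0,0,0.1,0,0.36],[0,0,0.06,0,0.36],[0,0,0,0,0.36],[0,0,0,0,0.36]]' 50
python3 - <<'E'
from h import *
units((.601,-.2077,.115),-68.5)
for n in("scene","side"):
    d=grab(n);W=cloud(d);cv2.imwrite(f"pics/{n}6.png",d["pixels"])
    T=W.reshape(-1,3);c,s=np.cos(np.radians(21.5)),np.sin(np.radians(21.5))
    a=(T[:,:2]-[.601,-.2077])@np.array([[c,-s],[s,c]]);m=(np.abs(a[:,1])<.010)&(np.abs(np.abs(a[:,0])-.051)<.004)&(T[:,2]>.015)
    for g in(1,-1):
        k=m&(a[:,0]*g>0);print(n,g,k.sum(),np.round(np.percentile(T[k,2],[50,95]),4))
E
```

```text
clock: 17.02
position: [0.6008, -0.2081, 0.1151]
ee_rot: [3.086, 0.588, 0.001]
force: [-2.2, -1.0, 7.0]
width: 0.364
gripper_force: 44.4
tcp [ 0.6008 -0.2081  0.1151] tilt 0.04 tool y deg -68.42 units xyz [ 0.008 -0.007  0.001] turn 0.02
scene 1 17 [0.0303 0.3805]
scene -1 43 [0.4457 0.4611]
side 1 20 [0.0299 0.5209]
side -1 49 [0.4494 0.4667]
```

```bash
python3 -m creep '[[0,0,0.05,0,0.36],[0,0,0.04,0,0.36],[0,0,0,0,0.36],[0,0,0,0,0.36]]'
python3 - <<'E'
from h import *
for n in("scene","side"):
    d=grab(n);W=cloud(d);cv2.imwrite(f"pics/{n}6.png",d["pixels"])
    T=W.reshape(-1,3);c,s=np.cos(np.radians(21.5)),np.sin(np.radians(21.5))
    a=(T[:,:2]-[.601,-.2077])@np.array([[c,-s],[s,c]]);m=(np.abs(a[:,1])<.010)&(np.abs(np.abs(a[:,0])-.051)<.004)&(T[:,2]>.015)&(T[:,2]<.06)
    for g in(1,-1):
        k=m&(a[:,0]*g>0);print(n,g,k.sum(),np.round(np.percentile(T[k,2],[10,50,90]),4))
a=cv2.imread('pics/scene6.png')[150:250,290:410];b=cv2.imread('pics/side6.png')[160:260,260:380]
cv2.imwrite('pics/c6.png',cv2.hconcat([cv2.resize(i,(390,325),interpolation=2) for i in(a,b)]))
E
```

```text
clock: 17.62
position: [0.6019, -0.2082, 0.1139]
ee_rot: [3.085, 0.588, 0.005]
force: [-5.5, 1.0, 24.7]
width: 0.363
gripper_force: 47.1
scene 1 12 [0.0251 0.0301 0.0316]
scene -1 21 [0.0245 0.0306 0.0325]
side 1 12 [0.0234 0.0267 0.0305]
side -1 11 [0.0223 0.0263 0.03  ]
```

View pics/c6.png

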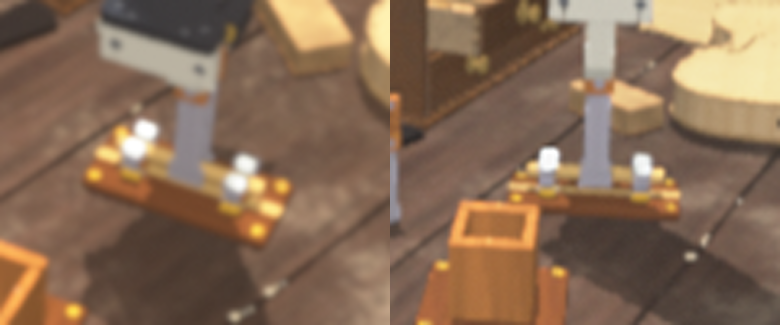

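The rod lies below the white rollers at both ends, with its tops at about 0.031, and the 25 N shows it has bottomed. Easing off, releasing to 46 mm and lifting.

```bash
python3 -m creep '[[0,0,-0.07,0,0.36],[0,0,0,0,0.4],[0,0,0,0,0.44],[0,0,0,0,0.48],[0,0,0,0,0.5],[0,0,0,0,0.5],[0,0,0,0,0.5],[0,0,0,0,0.5]]' 20
python3 -m creep '[[0,0,-0.2,0,0.5],[0,0,-0.3,0,0.5],[0,0,-0.5,0,0.5],[0,0,-0.6,0,0.5],[0,0,-0.6,0,0.5],[0,0,-0.6,0,0.5],[0,0,-0.6,0,0.5],[0,0,-0.4,0,0.5],[0,0,-0.2,0,0.5],[0,0,0,0,0.5]]'
python3 - <<'E'
from h import *
units((.5912,-.008,.2746),-68.4)
d=grab("wrist");W=cloud(d);cv2.imwrite("pics/wrist7.png",d["pixels"]);np.save("pics/wrist7.npy",W)
T=W.reshape(-1,3);c,s=np.cos(np.radians(21.5)),np.sin(np.radians(21.5))
a=(T[:,:2]-[.601,-.2077])@np.array([[c,-s],[s,c]])
m=(np.abs(a[:,1])<.008)&(np.abs(a[:,0])<.065)&(T[:,2]>.022)&(T[:,2]<.045);q=np.c_[a[m],T[m,2]]*1000
print("rod",m.sum(),np.round(np.percentile(q,[1,50,99],axis=0),1).tolist())
top(W,.14,.20,(.601,-.2077),.04,"jaws")
o=readout.observe();print(o["width"])
E
```

```text
clock: 18.73
position: [0.6007, -0.2076, 0.1135]
ee_rot: [-3.086, -0.589, 0.0]
force: [-0.2, -0.0, -1.4]
width: 0.501
gripper_force: 5.4
clock: 19.98
position: [0.6008, -0.2077, 0.2738]
ee_rot: [3.086, 0.589, 0.001]
force: [-0.9, 0.4, -1.8]
width: 0.501
gripper_force: 5.4
tcp [ 0.6008 -0.2077  0.2738] tilt 0.03 tool y deg -68.4 units xyz [ 1.615 -4.73  -0.022] turn -0.001
rod 1150 [[-59.6, -7.3, 26.9], [-3.2, -0.2, 32.1], [47.7, 7.5, 40.3]]
jaws 417 [ 600.3 -207.3] [25.6 30.7] 21.6 z 0.19
0.49709711366641024
```

View pics/wrist7.png

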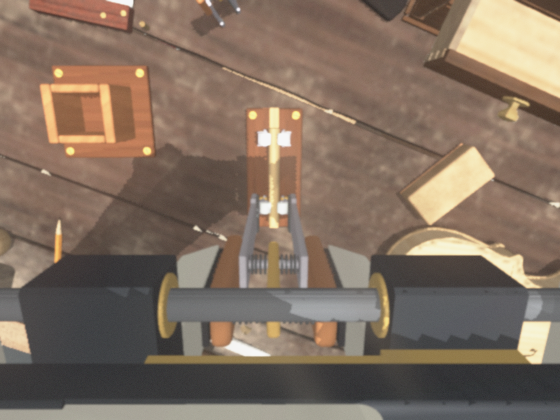

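The rod sits home in the cradle between the rollers at (265–285,139) and (265–285,208), top at z=0.032, centred. The tongs are empty, so back to the stand.

```bash
python3 -m creep '[[0.1,-0.3,0,0,0.5],[0.2,-0.6,0,0,0.5],[0.2,-0.6,0,0,0.5],[0.2,-0.6,0,0,0.5],[0.2,-0.6,0,0,0.5],[0.2,-0.6,0,0,0.5],[0.2,-0.6,0,0,0.5],[0.2,-0.5,0,0,0.5],[0.12,-0.33,0,0,0.5],[0,0,0,0,0.5],[0,0,0,0,0.5]]'
python3 -m creep '[[0,0,0.4,0,0.5],[0,0,0.6,0,0.5],[0,0,0.6,0,0.5],[0,0,0.6,0,0.5],[0,0,0.6,0,0.5],[0,0,0.5,0,0.5],[0,0,0.4,0,0.5],[0,0,0.3,0,0.5],[0,0,0.15,0,0.5],[0,0,0,0,0.5],[0,0,0,0,0.5]]'
python3 -c "
from h import *
units((.5912,-.008,.1043),-68.4)"
```

```text
clock: 21.4
position: [0.5912, -0.0089, 0.2735]
ee_rot: [3.086, 0.587, -0.0]
force: [-0.0, 0.1, -1.9]
width: 0.501
gripper_force: 5.4
clock: 22.78
position: [0.5918, -0.0079, 0.1082]
ee_rot: [3.086, 0.589, 0.002]
force: [0.3, -0.8, -1.6]
width: 0.498
gripper_force: 5.4
tcp [ 0.5918 -0.0079  0.1082] tilt 0.07 tool y deg -68.4 units xyz [-0.015 -0.002  0.096] turn -0.001
```

Not on the floor yet (the tongs' weight is still carried), so I'll lower gently to contact.

```bash
python3 -m creep '[[0,0,0.04,0,0.5],[0,0,0.03,0,0.5],[0,0,0.03,0,0.5],[0,0,0,0,0.5],[0,0,0,0,0.5]]'
```

```text
clock: 23.4
position: [0.5919, -0.0078, 0.1041]
ee_rot: [3.086, 0.589, 0.002]
force: [-0.4, 1.3, 5.1]
width: 0.502
gripper_force: 5.6
```

Floor contact (+5 N). Opening slowly and retreating.

```bash
python3 -m creep '[[0,0,-0.01,0,0.52],[0,0,0,0,0.56],[0,0,0,0,0.7],[0,0,0,0,0.85],[0,0,0,0,1],[0,0,0,0,1],[0,0,0,0,1],[0,0,0,0,1]]'
python3 -m creep '[[0,0,-0.3,0,1],[0,0,-0.5,0,1],[0,0,-0.6,0,1],[0,0,-0.6,0,1],[0,0,-0.6,0,1],[0,0,-0.5,0,1],[0,0,-0.3,0,1],[0,0,0,0,1],[0,0,0,0,1]]'
python3 - <<'E'
from h import *
d=grab("wrist");W=cloud(d)
top(W,.137,.155,(.592,-.009),.045,"tongs top");top(W,.06,.07,(.59,-.007),.06,"stand")
d=grab("scene");W=cloud(d);T=W.reshape(-1,3);c,s=np.cos(np.radians(21.5)),np.sin(np.radians(21.5))
a=(T[:,:2]-[.599,-.2065])@np.array([[c,-s],[s,c]])
m=(np.abs(a[:,1])<.008)&(np.abs(a[:,0])<.065)&(T[:,2]>.022)&(T[:,2]<.045);q=np.c_[a[m],T[m,2]]*1000
print("rod",m.sum(),np.round(np.percentile(q,[2,50,98],axis=0),1).tolist());print(readout.observe()["clock"])
E
```

```text
clock: 24.4
position: [0.5913, -0.0079, 0.104]
ee_rot: [3.086, 0.589, 0.0]
force: [-0.3, 0.1, 0.0]
width: 1.001
gripper_force: 0.0
clock: 25.52
position: [0.5909, -0.0078, 0.2392]
ee_rot: [-3.086, -0.589, 0.002]
force: [-0.2, 0.7, -0.1]
width: 1.002
gripper_force: 0.0
tongs top 1287 [590.9  -7.3] [23.3 48.2] 21.6 z 0.1476
stand 1277 [590.7  -7.9] [56.4 66. ] 21.8 z 0.0665
rod 235 [[-60.6, -7.7, 23.3], [-6.8, 1.4, 30.3], [42.6, 7.0, 38.8]]
25.625
```

The tongs are upright and centred in the well, and the rod is home.

```bash
python3 -c "
from cell import sign_off
print(sign_off())"
```

```text
the job is handed in; nothing more can be done
None
```

I handed the job in at about 25.6 s: the rod measured home and centred under both pairs of clips, and the tongs measured upright and centred in their stand; sign-off gave no verdict.

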